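Mount the overhead camera on the copy stand and hold it home

ROBOT

A 7-joint arm with a two-finger parallel gripper is mounted at the origin on the work surface. World frame = base frame: x ahead of the robot, y to its left, z up, the work surface at z = 0. Lengths are in m, angles in rad, forces in N, time in s.
With the tool pointing down it reaches from about 0.425 to 0.925 m from the base axis. Payload 6.8 kg.
Tool frame: the origin (TCP) lies at the very end of the fingers, on their centre line; the grasp point (between the pads) lies 19 mm behind it; z points along the fingers, y is the line along which they close (so a half turn about z gives the same grasp; the last joint's range is limited). The gripper opens to 85 mm and grips with 20 to 120 N. Pads are 22 mm wide; open, the fingers measure 114 mm over their backs; the gripper's body (76 mm by 85 mm) begins 54 mm behind the grasp point. The pads swing forward as they close: fully open they stand 13 mm farther back than shut.
Start: joints at [1.117, 0.477, 0.022, 1.555, -0.011, 1.109, -0.083], TCP at [0.229, -0.635, 0.231] pointing down, gripper open.
Joint ranges: [-2.96, 2.96], [-0.34, 2.1], [-1.41, 1.46], [0.24, 2.44], [-1.37, 4.51], [0.17, 1.92], [-2.96, 2.96]. Speed limits (rad/s): [2.39, 2.39, 3.14, 3.14, 3.14, 3.14, 3.14].

INTERFACE

Orientations are given as a unit quaternion [w, x, y, z].
In Python, from station import telemetry, viewer, job, search_frame, cut_out gives the robot as it stands. The module is installed in compiled form; this text tells all that it offers.
- The arm moves only by the shell command python3 -m crank 'ROWS' [FORCE]. ROWS is JSON, a list of rows, each an object with "delta_rot": the turn, a rotation vector about the tool's x, y, z in degrees, a list of three; "xyz": the shift along the tool's x, y, z in m, a list of three; "fingers": the gripper command: -1 is fully open, 1 is shut, values between are in proportion. In form: [{"delta_rot": [ax, ay, az], "xyz": [dx, dy, dz], "fingers": fingers}, ...]. A call has 1 to 10 rows; each row is the pose to reach, as a shift and turn from the pose commanded when the call began, along the tool's axes at that moment; what a row does not reach only later rows make up. A row lasts 1/10 s, in which the tool goes at most 50 mm and 8.59 degrees, less where a joint would pass 70% of its speed; a pose out of reach is approached as far as the arm can. A call with a gripper value outside its range is refused whole. The fingers move at their own pace and stop on an object; FORCE is the grip in N (left out, the last holds). Time passes only in rows, so rows that repeat a pose let the fingers close. It gives the time, the measured TCP pose, the force, the opening and the grip force at its end, in the units of the state.
- telemetry.get_obs(): the state, without advancing time (a new reading comes with each control period).
- viewer.read_camera(name): name is "scene" or "side" or "wrist"; returns a dict with "img" (480x640x3 uint8, red, green, blue), "fx", "fy", "cx", "cy" (pixels), "origin" and "rotation" of the camera in the world. Camera axes: x right, y up, looking along -z (the intrinsics and any distortion apply to the point x, -y, -z); pixel columns grow to the right and rows downward; lengths in m; the calibration is good to about 2 mm. The wrist camera is an equidistant fisheye: a pixel r from the principal point sees the ray r / f radians off the axis. A picture is of the moment at which its call begins. There is no depth.
- job.hand_in(): hands the job in; it is judged then, once.
Trained networks look in the newest picture that a camera, given by its name, has taken for a name from the list of things; names that differ only in an ending like _2 or _b are one class to them, and where a whole thing is asked for, a point or a joint stands for the part that bears it (a point fixed in the world has none). Each returns a list of dicts, best first, with "score" (0 to 1); they miss things now and then, are a little off and sometimes report something else, mostly with a low value. They report only what shows in the picture. A call takes as long as a camera call. They do not tell look-alikes from the thing itself.
- search_frame(camera, thing): "pixel" ([column, row] in pixels, amid what is visible of it).
- cut_out(camera, thing): "pixels" (480x640 bool, what is visible of it) and "pixel" ([column, row] in pixels, amid what is visible of it).
The state is a dict: "t": time; "q": joint angles; "joint_vel": joint speeds; "joint_torque": joint torques, N m; "eef_pos": TCP position; "tool_rot": TCP orientation; "contact_force": force on the tool from outside, world axes, zero at the start; "torque": the same for the moment, N m; "gripper_width": opening from 0.0 (shut) to 1.0 (fully open); "grasp_force": force on a finger pad.
Only numpy, scipy, OpenCV 4.12 (cv2) and the standard library are available. Lean on these libraries where they do the work, as an engineer would, in place of code of your own. Each camera call takes 0.05 s, during which the arm holds its last target. There are 200 camera calls.

TASK

Set up the copy stand over the book that is to be photographed: lay the loose cross bar, port side up, across the two uprights so that both ends lie in their saddles, and let go of it. Then set the camera on the bar's round port, press lightly and turn it by its knurled collar until its hidden keyways drop over the pins, and push it fully home against the spring ring. Finish while still holding the camera gripped and pushed home, so that a colleague can tighten its grub screw; leave the book and everything else on the table where it is.

Things in the scene. Friction and masses are not known exactly. Their poses are not given: they have to be found in the camera images.
- stand: Copy stand, fixed to the table, elsewhere each time: grey baseboard 300 (x) x 350 (y) x 18 mm and two aluminium uprights at y = -128 and +128 mm, each topped by a black open saddle; 230 mm clear between the uprights. Origin: centre of the baseboard's underside, on the table; z up, y from one upright to the other.
- saddles (a point): Midway between the saddles, at the height of their floors, 140 mm above the stand's origin; axes as the stand's. A bar laid in both saddles, length along y, has its origin here, with 3 mm play either side in x and 4 mm in y. Cheeks and end lips rise 16 mm above the floors and flare outwards, catching a bar up to 7 mm off. The bar fits either way round.
- bar: Loose aluminium cross bar 290 (y) x 56 (x) x 12 mm (z), about 0.43 kg, lying flat on the table, port side up. Origin: centre of its underside (its balance point). In the middle of its top stands the round black port. It can be gripped across its 56 mm width at its middle, the port's spigot between the fingers.
- port (a point): On the port's axis, level with the bar's top face; axes as the bar's. The port is a spigot 34 mm in diameter, 26 mm high, its last 4 mm tapered, with three equal brass pins, 5 mm thick, 120 degrees apart, one towards the bar's own -x: their ends 21 mm from the axis, their tops 13 mm above the bar's top. The camera is home when its rim stands on the bar's top here.
- spring_ring (a joint): How far the orange spring ring (48 mm across, round the spigot's foot, below the pins) is pressed down, in m: 0 free (4 mm proud of the bar's top), 0.004 with the camera fully home. It pushes up with about 5 N free and 8 N at home, more than the camera's weight: a camera let go rises about 4 mm.
- camera: Round camera head 66 mm tall, about 0.24 kg, standing upright on its rim. Origin: centre of its lower rim; z up along its axis. Up to 40 mm height it is the knurled steel collar, 54 mm in diameter; above that a black housing 42 mm in diameter. A white index line on its top points along the camera's own -x.
- collar_grip (a point): On the camera's axis, 27 mm above its rim: where to grip the collar; axes as the camera's. The collar is open below: bore 37 mm in diameter, 29 mm deep, 1.5 mm to spare all round on the spigot. Three equal keyways, 120 degrees apart, 10 mm wide and as deep as the bore, are cut inside its wall, hidden from outside.
- index_mark (a point): Outer end of the white index line on the camera's top. One of the hidden keyways lies within 0.6 rad either way of this line (angle about the camera's z), differently each time; collar and housing turn together. Off the pins, the rim rests on them, 13 mm above home; with the keyways within about 0.1 rad of the pins, it drops over them.
- book: Thick grey hardback 135 x 190 x 42 mm lying loose on the stand's baseboard between the uprights; to be left where it is. Origin: centre of its underside.
- can: Yellow drinks can 57 mm in diameter, 115 mm tall, standing near the camera (the two change places); to be left where it is. Origin: centre of its base.
- tumbler: Glass tumbler 74 mm in diameter, 90 mm tall; to be left where it is. Origin: centre of its base.
- marker: Black marker pen with green cap, 140 mm long (x), 18 mm thick; to be left where it is. Origin: under its middle.
- dust_cap: Black rubber cap 42 mm in diameter, 8 mm thick, lying flat; to be left where it is. Origin: centre of its underside.
- hex_key: Bent steel hex key, 75 (x) x 28 x 5 mm, lying flat; to be left where it is. Origin: under its long arm's middle.
- phone: Black phone 150 (x) x 74 x 9 mm, lying flat; to be left where it is. Origin: centre of its underside.
Mind the look-alikes: they are no part of the job. There is more than one size of the camera; the one meant has the size given above.

How it is judged:
By the outcome, as a careful person would: the job done as asked, in the order asked, and still so for the second after the job is handed in, while the arm keeps its last pose, push and grip.
It also fails if it takes over 67 s, if anything falls off the work surface, if the arm or the gripper's body presses on something with over 40 N, if the wrist force passes 120 N, or if a joint passes its speed limit or range.

## Working session

There is one attempt and no reset: what is moved stays moved. The work goes in short steps, Python scripts to look and compute and a shell command to move; the robot and the scene stay as the last step left them, time stands still between calls to the robot, and variables do not carry over. Pictures are saved under pics/ and viewed, at most 10 in all, crops included, and the job is handed in when it is done.

```bash
mkdir -p pics; cat > h.py <<'E'
import numpy as np, cv2
from station import telemetry, viewer, job, search_frame, cut_out
from scipy.spatial.transform import Rotation as R
def cam(n):
    return viewer.read_camera(n)
def ray(c,px,fish=False):
    u=(px[0]-c['cx'])/c['fx'];v=(px[1]-c['cy'])/c['fy']
    if fish:
        r=np.hypot(u,v); s=np.sin(r)/r if r>1e-9 else 1
        d=np.array([u*s,-v*s,-np.cos(r)])
    else: d=np.array([u,-v,-1.])
    return np.array(c['rotation']).reshape(3,3)@d if np.size(c['rotation'])==9 else R.from_quat(np.roll(c['rotation'],-1)).apply(d)
def at(c,px,z,fish=False):
    d=ray(c,px,fish);o=np.array(c['origin']);return o+d*(z-o[2])/d[2]
def proj(c,P,fish=False):
    M=np.array(c['rotation']).reshape(3,3) if np.size(c['rotation'])==9 else R.from_quat(np.roll(c['rotation'],-1)).as_matrix()
    p=M.T@(np.array(P)-c['origin']); x,y,z=p[0],-p[1],-p[2]
    if fish:
        r=np.hypot(x,y);t=np.arctan2(r,z);k=t/r if r>1e-9 else 0
        return np.array([c['cx']+c['fx']*x*k,c['cy']+c['fy']*y*k])
    return np.array([c['cx']+c['fx']*x/z,c['cy']+c['fy']*y/z])
def tool():
    o=telemetry.get_obs();return np.array(o['eef_pos']),R.from_quat(np.roll(o['tool_rot'],-1)),o
E
python3 - <<'E'
from h import *
for n in ['scene','side','wrist']:
    c=cam(n); cv2.imwrite(f'pics/{n}0.png',c['img'][:,:,::-1])
    print(n,c['fx'],c['cx'],c['cy'],np.round(c['origin'],3),np.round(c['rotation'],3).tolist())
    for t in ['stand','bar','port','camera','can','book','tumbler']:
        print(t,[(np.round(d['pixel']).tolist(),round(d['score'],2)) for d in search_frame(n,t)])
print(tool()[2])
E
```

```text
scene 465.46314537903527 319.4136208890015 246.2809804498957 [ 1.005 -0.444  0.918] [0.876, 0.299, 0.131, 0.354]
stand [([376.0, 245.0], 0.64)]
bar [([249.0, 311.0], 0.85)]
port [([249.0, 314.0], 0.62)]
camera [([180.0, 333.0], 0.96), ([172.0, 299.0], 0.9), ([251.0, 309.0], 0.69), ([382.0, 146.0], 0.37), ([380.0, 351.0], 0.28), ([377.0, 243.0], 0.27)]
can [([213.0, 374.0], 0.65)]
book [([372.0, 212.0], 0.71), ([214.0, 374.0], 0.24)]
tumbler [([268.0, 419.0], 0.9)]
side 576.2998423048589 318.0907304237246 247.05883167503998 [0.307 1.027 1.066] [-0.103, -0.048, 0.398, 0.91]
stand [([310.0, 334.0], 0.57)]
bar [([354.0, 228.0], 0.68)]
port [([352.0, 231.0], 0.71), ([373.0, 197.0], 0.58)]
camera [([374.0, 195.0], 0.95), ([403.0, 209.0], 0.69)]
can [([328.0, 180.0], 0.75)]
book [([309.0, 314.0], 0.88)]
tumbler [([282.0, 178.0], 0.94)]
wrist 371.64829954431775 320.98298260274896 235.33297996600373 [ 0.292 -0.612  0.373] [0.811, -0.108, 0.076, -0.57]
stand []
bar [([24.0, 2.0], 0.56)]
port [([24.0, 3.0], 0.73)]
camera [([80.0, 4.0], 0.7)]
can []
book []
tumbler []
{'t': 1.2, 'q': array([ 1.11689734,  0.47700844,  0.02239673,  1.55538643, -0.01153464,
        1.10933128, -0.08311278]), 'joint_vel': array([-0.00064036, -0.0017585 ,  0.00011776, -0.00094506, -0.00103339,
       -0.00062279,  0.00027822]), 'joint_torque': array([-1.33260462e-03, -5.96326268e+01,  1.60564363e+00, -2.81541270e+01,
        1.23809773e-02,  1.50275551e-03, -5.27876836e-06]), 'eef_pos': array([ 0.22881189, -0.63504841,  0.23130791]), 'tool_rot': array([-8.18345967e-06,  9.85094062e-01,  1.72016538e-01,  2.15651241e-05]), 'contact_force': array([-1.05955399, -0.36366449, -0.54780127]), 'torque': array([-0.05920962, -0.00236879, -0.04207528]), 'grasp_force': 0.0, 'gripper_width': 1.0034667239599844}
```

View pics/scene0.png

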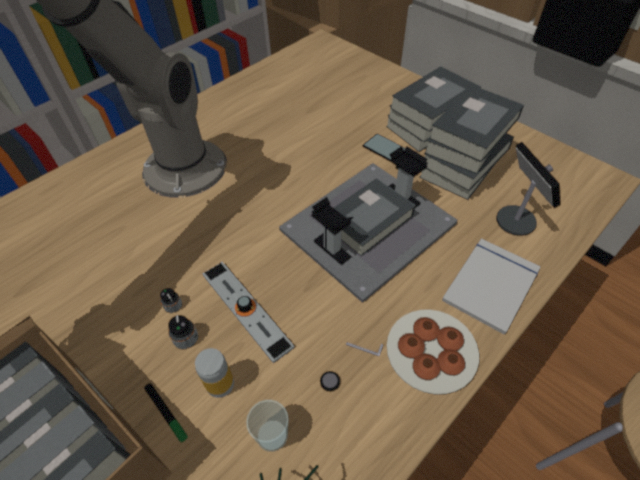

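View pics/side0.png

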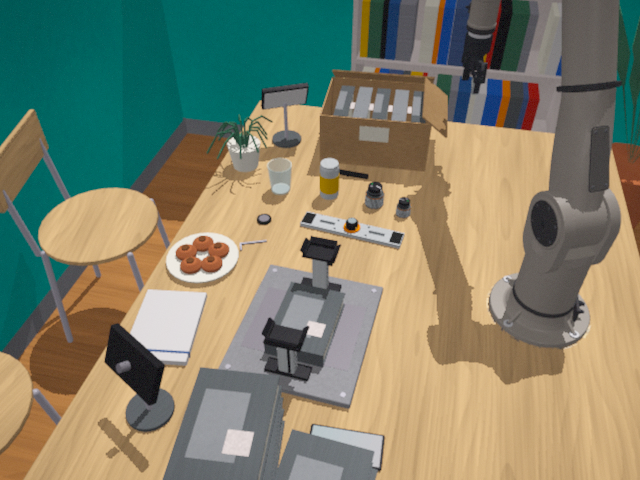

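The scene view shows the bar at (249,311), with two camera heads at (180,333) and (172,299). The can is at (213,374), and the stand's saddles are at (331,215) and (408,160). In the side view the heads are at (374,195) and (403,209). The larger one, scene (180,333), probably has the given size, so I'll confirm that in an enlarged crop with measurements.

```bash
python3 - <<'E'
from h import *
C={n:cam(n) for n in ['scene','side']}
def tri(ps,pd):
    A=np.zeros((3,3));b=np.zeros(3)
    for n,p in (('scene',ps),('side',pd)):
        d=ray(C[n],p);d/=np.linalg.norm(d);P=np.eye(3)-np.outer(d,d);A+=P;b+=P@np.array(C[n]['origin'])
    return np.linalg.solve(A,b)
print('camA',tri((180,333),(374,195)),'camB',tri((172,299),(403,209)))
for n in C:
    for t in ['bar','camera','can','book','stand']:
        for m in cut_out(n,t)[:2]:
            ys,xs=np.nonzero(m['pixels'])
            print(n,t,round(m['score'],2),'bbox',xs.min(),xs.max(),ys.min(),ys.max(),'n',len(xs), 'tablept',np.round(at(C[n],m['pixel'],.0),3))
            if t=='bar':
                pts=np.array([at(C[n],(x,y),.012)[:2] for x,y in zip(xs,ys)],np.float32)
                print(cv2.minAreaRect(pts))
            if t=='camera':
                # width of silhouette
                d=np.linalg.norm(np.array(C[n]['origin'])-at(C[n],m['pixel'],.03)); print('px->mm',d/C[n]['fx']*1000, cv2.minAreaRect(np.c_[xs,ys].astype(np.float32)))
def crop(n,x,y,w,h):
    return cv2.resize(C[n]['img'][y:y+h,x:x+w,::-1],(400,300),interpolation=cv2.INTER_CUBIC)
im=np.vstack([np.hstack([crop('scene',130,270,100,75),crop('side',340,160,100,75)]),np.hstack([crop('scene',280,140,180,135),crop('side',220,230,180,135)])])
cv2.imwrite('pics/c1.png',im)
E
```

```text
camA [ 0.45622965 -0.32726976  0.02731113] camB [ 0.36622674 -0.28921318  0.01983351]
scene bar 0.87 bbox 203 293 262 362 n 2949 tablept [ 0.507 -0.186  0.   ]
((0.4991183876991272, -0.18683631718158722), (0.05893274024128914, 0.2950396239757538), 83.4224853515625)
scene camera 0.76 bbox 168 197 316 348 n 743 tablept [ 0.434 -0.326  0.   ]
px->mm 2.259103106303667 ((181.8000030517578, 331.6000061035156), (33.09380340576172, 26.832815170288086), 63.43495178222656)
scene camera 0.71 bbox 159 182 288 312 n 446 tablept [ 0.344 -0.286  0.   ]
px->mm 2.373197419186544 ((170.20001220703125, 299.9000244140625), (25.93838882446289, 20.124610900878906), 63.43495178222656)
scene can 0.93 bbox 195 233 349 397 n 1357 tablept [ 0.562 -0.329  0.   ]
scene can 0.38 bbox 280 456 147 300 n 9957 tablept [0.595 0.154 0.   ]
scene book 0.87 bbox 335 414 180 254 n 3457 tablept [0.514 0.23  0.   ]
scene stand 0.76 bbox 279 456 147 301 n 10096 tablept [0.595 0.159 0.   ]
side bar 0.89 bbox 301 404 212 248 n 1709 tablept [ 0.489 -0.19   0.   ]
((0.4953569769859314, -0.18287764489650726), (0.08509405702352524, 0.29102450609207153), 81.949951171875)
side camera 0.6 bbox 365 384 182 209 n 438 tablept [ 0.458 -0.349  0.   ]
px->mm 2.946715017267755 ((374.8999938964844, 195.1999969482422), (18.52619743347168, 27.0114803314209), 8.13010311126709)
side camera 0.55 bbox 396 412 197 218 n 293 tablept [ 0.37  -0.317  0.   ]
px->mm 2.8950153505990057 ((404.09619140625, 207.51922607421875), (15.689291000366211, 21.376659393310547), 11.309932708740234)
side can 0.94 bbox 319 339 159 199 n 765 tablept [ 0.604 -0.405  0.   ]
side book 0.79 bbox 265 344 282 367 n 3688 tablept [0.533 0.148 0.   ]
side book 0.2 bbox 301 404 212 247 n 1704 tablept [ 0.493 -0.188  0.   ]
side stand 0.86 bbox 220 382 237 407 n 12094 tablept [0.529 0.211 0.   ]
```

View pics/c1.png

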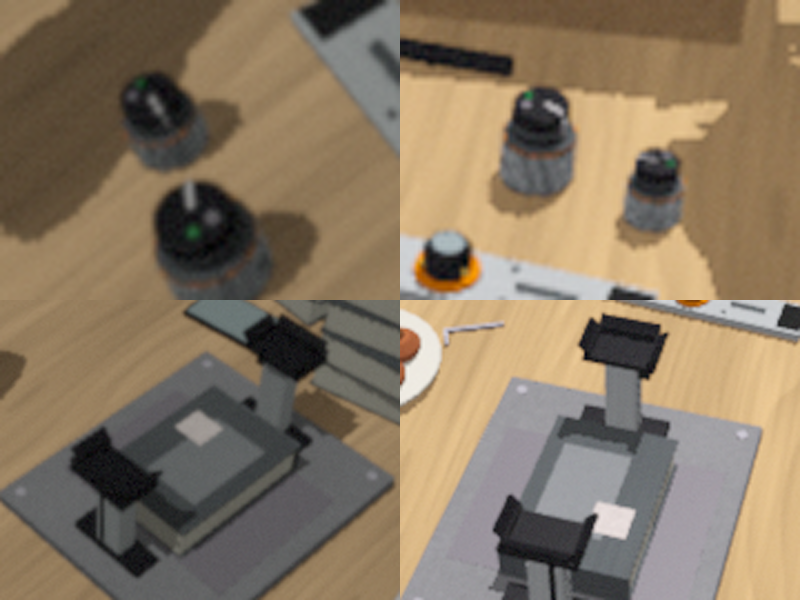

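Larger head, scene (180,333) / side (374,195): its silhouette is about 18.5 px × 2.95 mm = 54.6 mm wide, which fits the 54 mm collar. The other, at (172,299), is about 46 mm, so it's the look-alike. In the crops the baseboard corners are clear: scene (281,225), (373,164) and (458,223); side (272,266) and (383,288). Next I'll fit the stand.

```bash
python3 - <<'E'
from h import *
from scipy.optimize import least_squares
C={n:cam(n) for n in ['scene','side']}
obs={n:[] for n in C}
K=lambda x,y:((x/2.2222)+280,(y-300)/2.2222+140)
S=lambda x,y:((x-400)/2.2222+220,(y-300)/2.2222+230)
# points: world estimates of corners
for n,f,ps in (('scene',K,[(2,493),(207,354),(395,485)]),('side',S,[(513,380),(762,430)])):
    for p in ps: print(n,np.round(f(*p),1),np.round(at(C[n],f(*p),.018),4))
for n,f,ps in (('scene',K,[(117,478),(288,347)]),('side',S,[(622,350),(545,540)])):
    for p in ps: print('saddle',n,np.round(at(C[n],f(*p),.14),4))
p,r,o=tool(); M=r.as_matrix(); print(M.round(3))
c=cam('wrist');Rw=R.from_quat(np.roll(c['rotation'],-1)).as_matrix()
print('cam in tool',(M.T@(np.array(c['origin'])-p)).round(4),(M.T@Rw).round(3))
E
```

```text
scene [280.9 226.9] [0.3847 0.0278 0.018 ]
scene [373.2 164.3] [0.4033 0.3677 0.018 ]
scene [457.8 223.3] [0.7024 0.3458 0.018 ]
side [270.9 266. ] [0.6724 0.0192 0.018 ]
side [382.9 288.5] [0.3779 0.034  0.018 ]
saddle scene [0.5379 0.0566 0.14  ]
saddle scene [0.5428 0.328  0.14  ]
saddle side [0.5305 0.0677 0.14  ]
saddle side [0.5421 0.3295 0.14  ]
[[ 0.941  0.339  0.   ]
 [ 0.339 -0.941  0.   ]
 [ 0.    -0.    -1.   ]]
cam in tool [ 0.067  -0.0004 -0.1415] [[-0.001  0.965  0.262]
 [ 1.     0.     0.001]
 [ 0.001  0.262 -0.965]]
```

```bash
python3 -m crank '[{"delta_rot":[0,0,8],"xyz":[0.04,-0.03,-0.03],"fingers":-1},{"delta_rot":[0,0,16],"xyz":[0.08,-0.066,-0.05],"fingers":-1},{"delta_rot":[0,0,24],"xyz":[0.12,-0.1,-0.07],"fingers":-1},{"delta_rot":[0,0,26.4],"xyz":[0.16,-0.13,-0.1],"fingers":-1},{"delta_rot":[0,0,26.4],"xyz":[0.2,-0.165,-0.1],"fingers":-1},{"delta_rot":[0,0,26.4],"xyz":[0.24,-0.2,-0.1],"fingers":-1},{"delta_rot":[0,0,26.4],"xyz":[0.28,-0.23,-0.1],"fingers":-1},{"delta_rot":[0,0,26.4],"xyz":[0.32,-0.263,-0.1],"fingers":-1},{"delta_rot":[0,0,26.4],"xyz":[0.36,-0.3,-0.1],"fingers":-1},{"delta_rot":[0,0,26.4],"xyz":[0.404,-0.332,-0.1],"fingers":-1}]'
python3 - <<'E'
from h import *
p,r,o=tool();print(p.round(4),r.as_matrix().round(3).tolist(),o['q'].round(2),o['contact_force'].round(1))
c=cam('wrist');cv2.imwrite('pics/w1.png',c['img'][:,:,::-1])
for t,z in (('bar',.012),('port',.038),('camera',.066),('can',.1)):
    for m in cut_out('wrist',t)[:3]:
        ys,xs=np.nonzero(m['pixels'])
        pts=np.array([at(c,(x,y),z,True)[:2] for x,y in zip(xs,ys)],np.float32)
        rc=cv2.minAreaRect(pts);print(t,round(m['score'],2),m['pixel'],np.round(at(c,m['pixel'],z,True),4),np.round(rc[0],4),np.round(rc[1],4),round(rc[2],2))
E
```

```text
t: 2.95
eef_pos: [0.4736, -0.2212, 0.3317]
tool_rot: [0.0, 0.998, -0.058, 0.0]
contact_force: [1.3, 0.3, -0.5]
gripper_width: 1.004
grasp_force: 0.0
[ 0.4736 -0.2212  0.3317] [[0.993, -0.115, 0.001], [-0.115, -0.993, -0.0], [0.001, 0.0, -1.0]] [ 0.46  0.15 -0.16  1.78  0.02  1.22 -1.39] [ 1.3  0.3 -0.5]
bar 0.78 [290.9, 170.1] [ 0.5035 -0.186   0.012 ] [ 0.4975 -0.1846] [0.0588 0.2881] 83.1
port 0.8 [293.3, 169.5] [ 0.5059 -0.1912  0.038 ] [ 0.4997 -0.1874] [0.0545 0.2723] 83.28
camera 0.72 [385.7, 265.4] [ 0.3851 -0.2864  0.066 ] [ 0.3834 -0.2855] [0.0413 0.0466] 83.13
camera 0.6 [405.0, 197.0] [ 0.4638 -0.3143  0.066 ] [ 0.4624 -0.3141] [0.059  0.0493] 39.68
can 0.89 [415.1, 79.0] [ 0.5907 -0.3293  0.1   ] [ 0.5903 -0.3275] [0.057  0.0785] 30.36
```

View pics/w1.png

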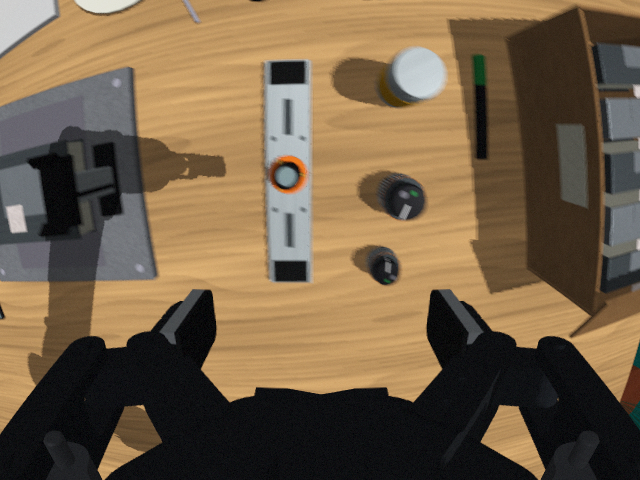

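The wrist view shows the bar upright with its port at (288,175), the right camera at (404,197) with its white index pointing down-image, the small one at (385,266) and the can at (415,75). Next I take one look from above the stand.

```bash
python3 -m crank '[{"delta_rot":[0,0,0],"xyz":[-0.02,-0.05,0],"fingers":-1},{"delta_rot":[0,0,0],"xyz":[-0.03,-0.1,0],"fingers":-1},{"delta_rot":[0,0,0],"xyz":[-0.04,-0.15,0],"fingers":-1},{"delta_rot":[0,0,0],"xyz":[-0.05,-0.2,0],"fingers":-1},{"delta_rot":[0,0,0],"xyz":[-0.06,-0.25,0],"fingers":-1},{"delta_rot":[0,0,0],"xyz":[-0.07,-0.3,0],"fingers":-1},{"delta_rot":[0,0,0],"xyz":[-0.07,-0.34,0],"fingers":-1},{"delta_rot":[0,0,0],"xyz":[-0.07,-0.37,0],"fingers":-1},{"delta_rot":[0,0,0],"xyz":[-0.07,-0.37,0],"fingers":-1}]'
python3 - <<'E'
from h import *
c=cam('wrist');cv2.imwrite('pics/w2.png',c['img'][:,:,::-1])
import pickle;c=dict(c);pickle.dump(c,open('w2.pkl','wb'))
p,r,o=tool();print(p.round(4),np.degrees(r.as_rotvec()))
E
```

```text
t: 4.1
eef_pos: [0.4461, 0.1555, 0.3315]
tool_rot: [-0.001, 0.998, -0.055, 0.0]
contact_force: [-0.7, -0.3, 0.8]
gripper_width: 0.999
grasp_force: 0.0
[0.4463 0.1527 0.3312] [-1.79702784e+02  1.02365539e+01  8.10415638e-03]
```

View pics/w2.png

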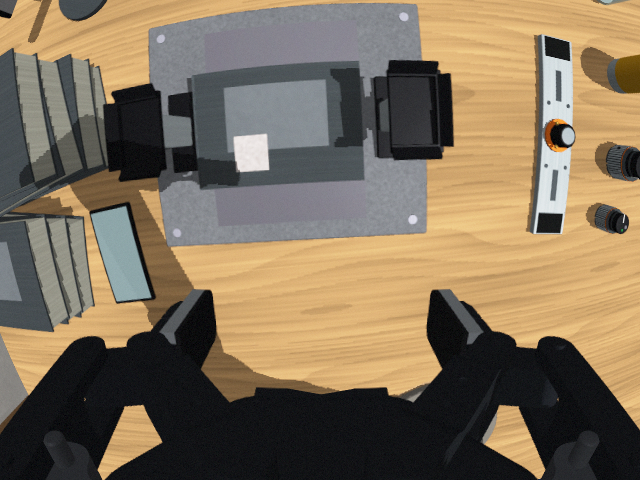

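The picture shows the baseboard corners at (150,29), (417,4), (427,232) and (170,246), and the saddles at (413,109) and (138,132).

```bash
python3 - <<'E'
from h import *
import pickle;from scipy.optimize import least_squares
c=pickle.load(open('w2.pkl','rb'))
px=np.array([(150,29),(417,4),(427,232),(170,246)],float)
loc=np.array([(.15,.175),(.15,-.175),(-.15,-.175),(-.15,.175)])
W=np.array([at(c,p,.018,True)[:2] for p in px]);print(W.round(4))
def f(v,W,loc):
    a=v[2];M=np.array([[np.cos(a),-np.sin(a)],[np.sin(a),np.cos(a)]]);return (loc@M.T+v[:2]-W).ravel()
s=least_squares(f,[.54,.19,0],args=(W,loc));print('wrist',s.x.round(4),s.fun.round(4))
W2=np.array([(.4033,.3677),(.7024,.3458),(.6724,.0192),(.381,.031)]);loc2=np.array([(-.15,.175),(.15,.175),(.15,-.175),(-.15,-.175)])
s2=least_squares(f,[.54,.19,0],args=(W2,loc2));print('scene',s2.x.round(4),s2.fun.round(4))
for v in (s.x,s2.x):
  a=v[2];M=np.array([[np.cos(a),-np.sin(a)],[np.sin(a),np.cos(a)]])
  for y in (-.128,.128):
    for d in ((-.031,-.02),(.031,-.02),(.031,.02),(-.031,.02)):
      q=M@np.array([d[0],y+d[1]])+v[:2]
      u=proj(c,[*q,.142],True).round().astype(int);cv2.circle(c['img'],tuple(map(int,u)),1,(255,0,0) if v is s.x else (0,255,0),-1)
im=np.hstack([cv2.resize(c['img'][40:200,80:240,::-1],(400,400),interpolation=cv2.INTER_CUBIC),cv2.resize(c['img'][30:190,340:500,::-1],(400,400),interpolation=cv2.INTER_CUBIC)])
cv2.imwrite('pics/w2b.png',np.clip(im.astype(int)*2,0,255).astype(np.uint8))
E
```

```text
[[0.6925 0.3548]
 [0.6747 0.0108]
 [0.379  0.0262]
 [0.3975 0.369 ]]
wrist [ 0.5359  0.1902 -0.0517] [ 0.0022  0.0024  0.002  -0.0031 -0.0019 -0.003  -0.0024  0.0037]
scene [ 0.5398  0.1909 -0.0693] [-0.001   0.0082 -0.0009  0.0093  0.0049 -0.0132 -0.003  -0.0043]
```

View pics/w2b.png

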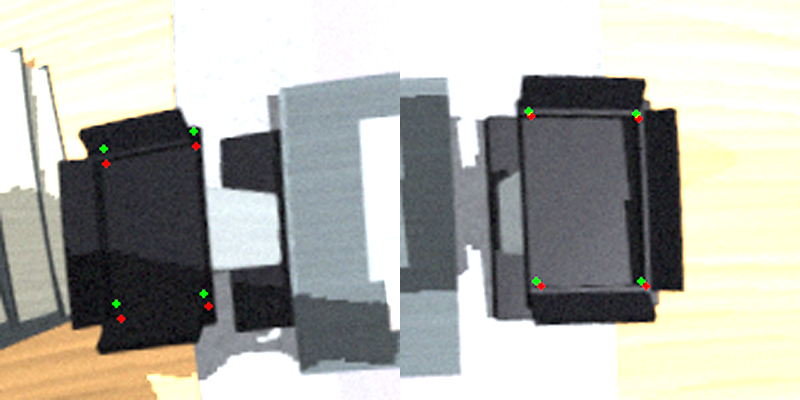

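Both floor outlines fit a stand pose of about (0.537, 0.190) with yaw -0.056. Next I go above the bar.

```bash
python3 -m crank '[{"delta_rot":[0,0,0],"xyz":[0.01,0.05,0],"fingers":-1},{"delta_rot":[0,0,0],"xyz":[0.02,0.1,0],"fingers":-1},{"delta_rot":[0,0,0],"xyz":[0.03,0.15,0],"fingers":-1},{"delta_rot":[0,0,0.4],"xyz":[0.045,0.2,0.02],"fingers":-1},{"delta_rot":[0,0,0.4],"xyz":[0.06,0.24,0.05],"fingers":-1},{"delta_rot":[0,0,0.4],"xyz":[0.07,0.28,0.09],"fingers":-1},{"delta_rot":[0,0,0.4],"xyz":[0.089,0.31,0.13],"fingers":-1},{"delta_rot":[0,0,0.4],"xyz":[0.089,0.33,0.17],"fingers":-1},{"delta_rot":[0,0,0.4],"xyz":[0.089,0.33,0.215],"fingers":-1},{"delta_rot":[0,0,0.4],"xyz":[0.089,0.33,0.22],"fingers":-1}]'
python3 -m crank '[{"delta_rot":[0,0,0],"xyz":[0,0,0],"fingers":-1}]'
python3 - <<'E'
from h import *
p,r,o=tool();M=r.as_matrix();print(p.round(4),np.degrees(np.arctan2(M[1,0],M[0,0])))
c=cam('wrist');img=c['img']
for m in cut_out('wrist','bar')[:1]:
    ys,xs=np.nonzero(m['pixels']);pts=np.array([at(c,(x,y),.012,True)[:2] for x,y in zip(xs,ys)],np.float32)
    rc=cv2.minAreaRect(pts);print(m['score'],rc)
d=M.T@np.array([*(np.array(rc[0])-p[:2]),0]);print('tool delta',d.round(4))
u=proj(c,[*rc[0],.038],True);print(u);cv2.circle(img,tuple(map(int,u.round())),2,(255,0,0),-1)
u=proj(c,[p[0],p[1],.038],True);print(u);cv2.circle(img,tuple(map(int,u.round())),2,(0,255,0),-1)
cv2.imwrite('pics/w3.png',img[:,:,::-1])
E
```

```text
t: 5.15
eef_pos: [0.4915, -0.189, 0.1067]
tool_rot: [-0.0, 0.998, -0.064, -0.005]
contact_force: [-1.4, 0.2, -0.3]
gripper_width: 0.995
grasp_force: 0.0
t: 5.25
eef_pos: [0.4942, -0.1867, 0.1098]
tool_rot: [-0.0, 0.998, -0.062, -0.002]
contact_force: [-0.3, 0.4, 0.6]
gripper_width: 1.001
grasp_force: 0.0
[ 0.4942 -0.1867  0.1098] -7.143226909896152
0.7 ((0.5022921562194824, -0.18489104509353638), (0.056297846138477325, 0.2789723575115204), 83.44182586669922)
tool delta [ 0.0078 -0.0028 -0.    ]
[317.88707655 236.40145872]
[322.63855446 248.8318626 ]
```

View pics/w3.png

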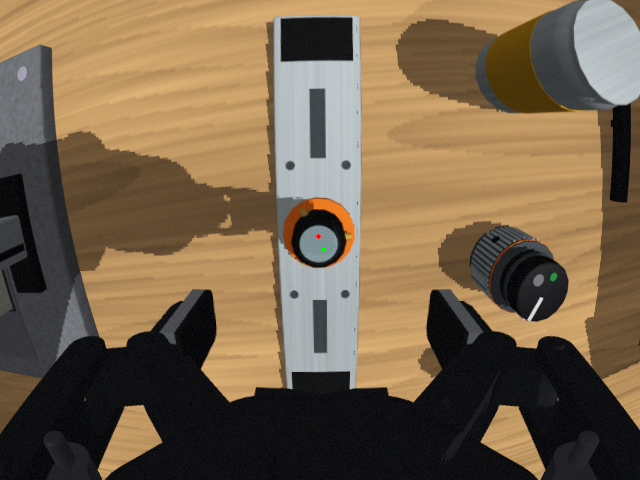

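The port's top is at (318,242), a few mm off the tool axis. I'll descend, grip and check.

```bash
python3 -m crank '[{"delta_rot":[0,0,0],"xyz":[0.001,-0.002,0.03],"fingers":-1},{"delta_rot":[0,0,0],"xyz":[0.001,-0.002,0.06],"fingers":-1},{"delta_rot":[0,0,0],"xyz":[0.001,-0.002,0.09],"fingers":-1},{"delta_rot":[0,0,0],"xyz":[0.001,-0.002,0.11],"fingers":-1},{"delta_rot":[0,0,0],"xyz":[0.001,-0.002,0.11],"fingers":-1},{"delta_rot":[0,0,0],"xyz":[0.001,-0.002,0.11],"fingers":1},{"delta_rot":[0,0,0],"xyz":[0.001,-0.002,0.11],"fingers":1},{"delta_rot":[0,0,0],"xyz":[0.001,-0.002,0.11],"fingers":1},{"delta_rot":[0,0,0],"xyz":[0.001,-0.002,0.11],"fingers":1},{"delta_rot":[0,0,0],"xyz":[0.001,-0.002,0.11],"fingers":1}]' 80
python3 -m crank '[{"delta_rot":[0,0,0],"xyz":[0,0,0],"fingers":1},{"delta_rot":[0,0,0],"xyz":[0,0,0],"fingers":1},{"delta_rot":[0,0,0],"xyz":[0,0,0],"fingers":1}]'
```

```text
t: 6.35
eef_pos: [0.4997, -0.1845, 0.0043]
tool_rot: [0.001, 0.998, -0.061, 0.002]
contact_force: [-4.0, 0.0, 15.9]
gripper_width: 0.619
grasp_force: 80.5
t: 6.65
eef_pos: [0.4997, -0.1845, 0.0043]
tool_rot: [0.001, 0.998, -0.061, 0.002]
contact_force: [-2.8, -0.1, 15.1]
gripper_width: 0.619
grasp_force: 80.5
```

```bash
python3 -m crank '[{"delta_rot":[0,0,0],"xyz":[0,0,-0.02],"fingers":1},{"delta_rot":[0,0,0],"xyz":[0,0,-0.05],"fingers":1},{"delta_rot":[0,0,0],"xyz":[0,0,-0.09],"fingers":1},{"delta_rot":[0,0,-4],"xyz":[0,0,-0.13],"fingers":1},{"delta_rot":[0,0,-10],"xyz":[0,0,-0.17],"fingers":1},{"delta_rot":[0,0,-18],"xyz":[0,0,-0.21],"fingers":1},{"delta_rot":[0,0,-26],"xyz":[0,0,-0.24],"fingers":1},{"delta_rot":[0,0,-34],"xyz":[0,0,-0.25],"fingers":1},{"delta_rot":[0,0,-40],"xyz":[0,0,-0.25],"fingers":1},{"delta_rot":[0,0,-40],"xyz":[0,0,-0.25],"fingers":1}]'
```

```text
t: 7.65
eef_pos: [0.4974, -0.1837, 0.2523]
tool_rot: [0.0, 0.959, 0.284, 0.0]
contact_force: [-0.3, -0.1, -5.0]
gripper_width: 0.61
grasp_force: 85.9
```

```bash
python3 -m crank '[{"delta_rot":[0,0,-5],"xyz":[0.024,-0.029,0],"fingers":1},{"delta_rot":[0,0,-11],"xyz":[0.055,-0.068,0],"fingers":1},{"delta_rot":[0,0,-18],"xyz":[0.085,-0.105,0],"fingers":1},{"delta_rot":[0,0,-25],"xyz":[0.115,-0.142,0],"fingers":1},{"delta_rot":[0,0,-32],"xyz":[0.145,-0.179,0],"fingers":1},{"delta_rot":[0,0,-39],"xyz":[0.175,-0.216,0],"fingers":1},{"delta_rot":[0,0,-46],"xyz":[0.2,-0.247,0],"fingers":1},{"delta_rot":[0,0,-51],"xyz":[0.222,-0.275,0],"fingers":1},{"delta_rot":[0,0,-53.8],"xyz":[0.237,-0.293,0],"fingers":1},{"delta_rot":[0,0,-53.8],"xyz":[0.237,-0.293,0],"fingers":1}]'
python3 -m crank '[{"delta_rot":[0,0,0],"xyz":[0,0,0.02],"fingers":1},{"delta_rot":[0,0,0],"xyz":[0,0,0.05],"fingers":1},{"delta_rot":[0,0,0],"xyz":[0,0,0.05],"fingers":1},{"delta_rot":[0,0,0],"xyz":[0,0,0.05],"fingers":1}]'
python3 - <<'E'
from h import *
p,r,o=tool();M=r.as_matrix();a=np.degrees(np.arctan2(M[1,0],M[0,0]));print(p.round(4),a,o['q'].round(2))
c=cam('wrist');cv2.imwrite('pics/w4.png',c['img'][:,:,::-1])
d=M.T@(np.array([.537,.1915,p[2]])-p);print('delta',d.round(4),'turn',-(86.8-a))
E
```

```text
t: 8.65
eef_pos: [0.5356, 0.1958, 0.2513]
tool_rot: [-0.001, 0.725, 0.689, 0.001]
contact_force: [-0.0, -0.1, -4.7]
gripper_width: 0.613
grasp_force: 85.9
t: 9.05
eef_pos: [0.5365, 0.1903, 0.2012]
tool_rot: [-0.0, 0.727, 0.686, -0.001]
contact_force: [0.4, 0.7, -4.2]
gripper_width: 0.613
grasp_force: 86.1
[0.5365 0.1903 0.2012] 86.68742274792997 [ 0.07  0.41 -0.66  1.81  0.29  1.02 -0.77]
delta [ 0.0012  0.0004 -0.    ] turn -0.11257725207002522
```

View pics/w4.png

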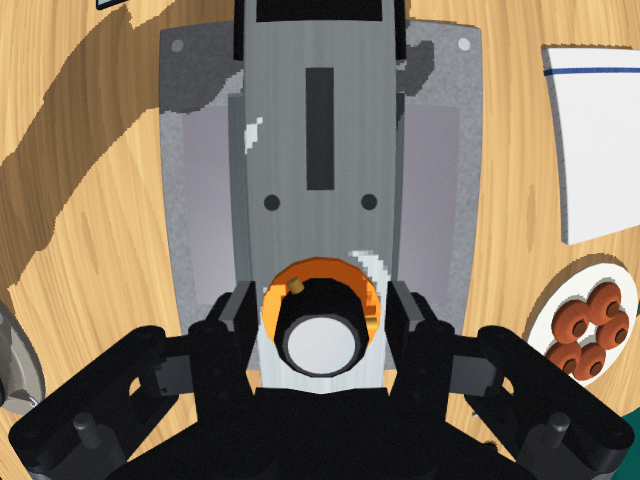

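The bar is centred between the saddle cheeks. The brass pins at (372,322) and (295,287) put the -x pin toward tool +y, which is about world +x. Now I lower it.

```bash
python3 -m crank '[{"delta_rot":[0,0,0],"xyz":[0.001,0,0.02],"fingers":1},{"delta_rot":[0,0,0],"xyz":[0.001,0,0.035],"fingers":1},{"delta_rot":[0,0,0],"xyz":[0.001,0,0.045],"fingers":1},{"delta_rot":[0,0,0],"xyz":[0.001,0,0.052],"fingers":1},{"delta_rot":[0,0,0],"xyz":[0.001,0,0.055],"fingers":1},{"delta_rot":[0,0,0],"xyz":[0.001,0,0.057],"fingers":1},{"delta_rot":[0,0,0],"xyz":[0.001,0,0.058],"fingers":1},{"delta_rot":[0,0,0],"xyz":[0.001,0,0.058],"fingers":1}]'
```

```text
t: 9.9
eef_pos: [0.5371, 0.1922, 0.1446]
tool_rot: [0.0, 0.727, 0.687, 0.0]
contact_force: [-3.8, -1.8, 4.7]
gripper_width: 0.615
grasp_force: 87.3
```

```bash
python3 -m crank '[{"delta_rot":[0,0,0],"xyz":[0,0,0],"fingers":-1},{"delta_rot":[0,0,0],"xyz":[0,0,0],"fingers":-1},{"delta_rot":[0,0,0],"xyz":[0,0,0],"fingers":-1},{"delta_rot":[0,0,0],"xyz":[0,0,0],"fingers":-1},{"delta_rot":[0,0,0],"xyz":[0,0,-0.03],"fingers":-1},{"delta_rot":[0,0,0],"xyz":[0,0,-0.07],"fingers":-1},{"delta_rot":[0,0,0],"xyz":[0,0,-0.11],"fingers":-1},{"delta_rot":[0,0,0],"xyz":[-0.03,0,-0.14],"fingers":-1},{"delta_rot":[0,0,0],"xyz":[-0.05,0,-0.16],"fingers":-1},{"delta_rot":[0,0,0],"xyz":[-0.05,0,-0.16],"fingers":-1}]'
python3 - <<'E'
from h import *
import pickle
p,r,o=tool();M=r.as_matrix();print(p.round(4),np.degrees(np.arctan2(M[1,0],M[0,0])))
c=cam('wrist');pickle.dump(dict(c),open('w5.pkl','wb'))
for m in cut_out('wrist','bar')[:1]:
    ys,xs=np.nonzero(m['pixels']);pts=np.array([at(c,(x,y),.152,True)[:2] for x,y in zip(xs,ys)],np.float32);print(cv2.minAreaRect(pts))
s=cam('scene');
im=np.hstack([cv2.resize(c['img'][:,:,::-1],(480,360)),cv2.resize(s['img'][130:290,270:413,::-1],(320,360),interpolation=cv2.INTER_CUBIC)])
cv2.imwrite('pics/w5.png',im);cv2.imwrite('pics/w5full.png',c['img'][:,:,::-1])
g=cv2.medianBlur(cv2.cvtColor(c['img'],cv2.COLOR_RGB2GRAY),5)
hh=cv2.HoughCircles(g,cv2.HOUGH_GRADIENT,1,20,param1=80,param2=18,minRadius=15,maxRadius=60)
if hh is not None: print([(x.round(0).tolist(),at(c,x[:2],.178,True).round(4).tolist()) for x in hh[0][:8]])
E
```

```text
t: 10.9
eef_pos: [0.5362, 0.1397, 0.3063]
tool_rot: [0.002, 0.728, 0.685, 0.002]
contact_force: [0.6, 0.2, -0.7]
gripper_width: 0.996
grasp_force: 0.0
[0.5362 0.1397 0.3063] 86.5369962532924
((0.5375187397003174, 0.18469813466072083), (0.27455487847328186, 0.05613793060183525), 87.12657165527344)
[([556.0, 254.0, 58.0], [0.7441, 0.1037, 0.178]), ([548.0, 280.0, 54.0], [0.739, 0.0784, 0.178]), ([316.0, 158.0, 22.0], [0.5373, 0.1911, 0.178]), ([530.0, 268.0, 57.0], [0.7177, 0.0921, 0.178]), ([308.0, 294.0, 43.0], [0.5242, 0.0864, 0.178]), ([540.0, 238.0, 36.0], [0.7239, 0.1198, 0.178]), ([336.0, 142.0, 54.0], [0.5517, 0.2026, 0.178]), ([10.0, 324.0, 58.0], [0.183, 0.0522, 0.178])]
```

View pics/w5.png

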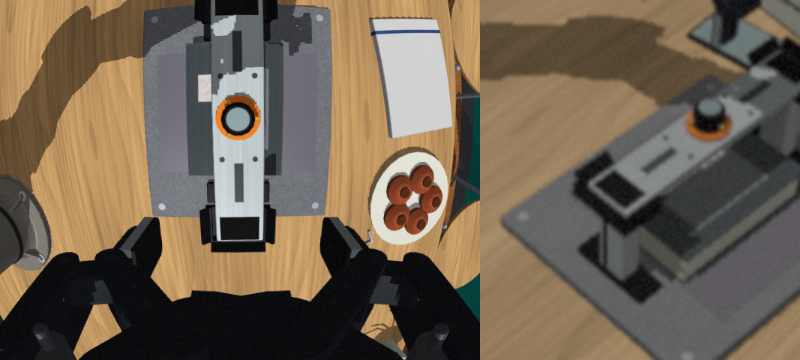

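The bar lies in both saddles, with the port axis at about (0.537, 0.191), and it has been released. Now I move over to the camera.

```bash
python3 -m crank '[{"delta_rot":[0,0,8],"xyz":[-0.045,-0.008,0],"fingers":-1},{"delta_rot":[0,0,16],"xyz":[-0.09,-0.016,0],"fingers":-1},{"delta_rot":[0,0,24],"xyz":[-0.135,-0.023,0],"fingers":-1},{"delta_rot":[0,0,32],"xyz":[-0.18,-0.03,0],"fingers":-1},{"delta_rot":[0,0,40],"xyz":[-0.225,-0.038,0],"fingers":-1},{"delta_rot":[0,0,48],"xyz":[-0.27,-0.046,0],"fingers":-1},{"delta_rot":[0,0,56],"xyz":[-0.315,-0.053,0],"fingers":-1},{"delta_rot":[0,0,64],"xyz":[-0.36,-0.06,0],"fingers":-1},{"delta_rot":[0,0,72],"xyz":[-0.4,-0.067,0],"fingers":-1},{"delta_rot":[0,0,80],"xyz":[-0.44,-0.074,0],"fingers":-1}]'
python3 - <<'E'
from h import *
p,r,o=tool();M=r.as_matrix();a=np.degrees(np.arctan2(M[1,0],M[0,0]));print(p.round(4),a)
print('delta',(M.T@(np.array([.43,-.32,.25])-p)).round(4),'turn',a+12)
E
```

```text
t: 12.05
eef_pos: [0.4355, -0.2933, 0.3017]
tool_rot: [-0.001, 0.998, 0.058, -0.001]
contact_force: [1.1, 0.1, -0.4]
gripper_width: 0.998
grasp_force: 0.0
[ 0.4355 -0.2933  0.3017] 6.592928711181115
delta [-0.0085  0.026   0.0517] turn 18.592928711181116
```

```bash
python3 -m crank '[{"delta_rot":[0,0,8],"xyz":[-0.005,0.012,0.02],"fingers":-1},{"delta_rot":[0,0,16],"xyz":[-0.0085,0.026,0.04],"fingers":-1},{"delta_rot":[0,0,18.6],"xyz":[-0.0085,0.026,0.05],"fingers":-1},{"delta_rot":[0,0,18.6],"xyz":[-0.0085,0.026,0.05],"fingers":-1},{"delta_rot":[0,0,18.6],"xyz":[-0.0085,0.026,0.05],"fingers":-1}]'
python3 - <<'E'
from h import *
import pickle
c=cam('wrist');p,r,o=tool();M=r.as_matrix();a=np.degrees(np.arctan2(M[1,0],M[0,0]));print(p.round(4),a)
pickle.dump(dict(c),open('w6.pkl','wb'))
for t in ['camera','can']:
  for m in cut_out('wrist',t)[:3]:
    ys,xs=np.nonzero(m['pixels']);print(t,round(m['score'],2),np.round(m['pixel']),xs.min(),xs.max(),ys.min(),ys.max(),at(c,m['pixel'],.033,True).round(4))
print('idx',[(d['pixel'],d['score'],at(c,d['pixel'],.066,True).round(4)) for d in search_frame('wrist','index_mark')][:4])
x0,y0=[int(v) for v in proj(c,[.455,-.325,.05],True)];print(x0,y0)
x0-=60;y0-=45
cv2.imwrite('pics/w6.png',cv2.resize(c['img'][y0:y0+90,x0:x0+120,::-1],(800,600),interpolation=cv2.INTER_CUBIC));print('crop',x0,y0)
E
```

```text
t: 12.55
eef_pos: [0.431, -0.3185, 0.2525]
tool_rot: [-0.001, 0.995, -0.101, -0.001]
contact_force: [0.6, 0.2, -0.4]
gripper_width: 0.995
grasp_force: 0.0
[ 0.4312 -0.3188  0.2531] -11.601855879272787
camera 0.75 [312. 264.] 292 330 243 289 [ 0.3723 -0.2958  0.033 ]
camera 0.6 [320. 177.] 293 348 150 207 [ 0.4579 -0.3217  0.033 ]
can 0.68 [304.  30.] 265 336 0 72 [ 0.6035 -0.3364  0.033 ]
can 0.44 [ 29. 209.] 0 80 76 304 [0.5074 0.0425 0.033 ]
idx [([321.0, 177.4], 0.97, array([ 0.4609, -0.3234,  0.066 ])), ([310.9, 263.6], 0.86, array([ 0.3839, -0.2979,  0.066 ]))]
324 181
crop 264 136
```

View pics/w6.png

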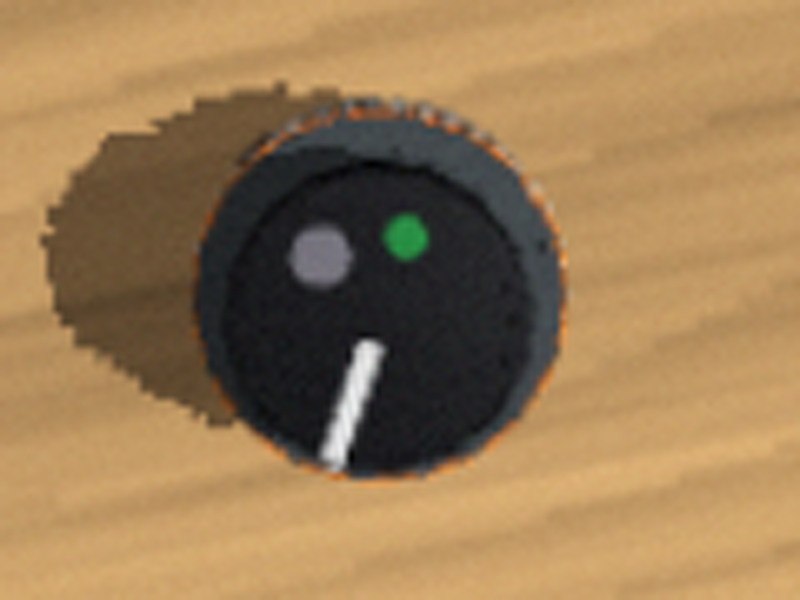

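The crop shows the right head: its top centre is at pixel (320.3,183.7), its collar top at (321.3,179.5), and the index's outer end at (314,205.5).

```bash
python3 - <<'E'
from h import *
import pickle
c=pickle.load(open('w6.pkl','rb'))
t=at(c,(320.25,183.7),.066,True);k=at(c,(321.3,179.5),.04,True);e=at(c,(313.95,205.45),.066,True);i=at(c,(319.65,187.45),.066,True)
print(t,k,e,i);d=e-i;print('idx angle',np.degrees(np.arctan2(d[1],d[0])),np.degrees(np.arctan2(*(e-t)[1::-1])))
p,r,o=tool();M=r.as_matrix();m=(t+k)/2;print((M.T@(np.array([m[0],m[1],.006])-p)).round(4))
E
```

```text
[ 0.45554596 -0.32158263  0.066     ] [ 0.45606013 -0.32260649  0.04      ] [ 0.43740975 -0.31207182  0.066     ] [ 0.45235429 -0.32038034  0.066     ]
idx angle 150.92779608083245 152.32703617408123
[ 0.0244 -0.0025  0.2479]
```

```bash
python3 -m crank '[{"delta_rot":[0,0,0],"xyz":[0.0245,-0.0025,0.04],"fingers":-1},{"delta_rot":[0,0,0],"xyz":[0.0245,-0.0025,0.08],"fingers":-1},{"delta_rot":[0,0,0],"xyz":[0.0245,-0.0025,0.12],"fingers":-1},{"delta_rot":[0,0,0],"xyz":[0.0245,-0.0025,0.16],"fingers":-1},{"delta_rot":[0,0,0],"xyz":[0.0245,-0.0025,0.195],"fingers":-1},{"delta_rot":[0,0,0],"xyz":[0.0245,-0.0025,0.225],"fingers":-1},{"delta_rot":[0,0,0],"xyz":[0.0245,-0.0025,0.243],"fingers":-1},{"delta_rot":[0,0,0],"xyz":[0.0245,-0.0025,0.243],"fingers":-1},{"delta_rot":[0,0,0],"xyz":[0.0245,-0.0025,0.243],"fingers":1},{"delta_rot":[0,0,0],"xyz":[0.0245,-0.0025,0.243],"fingers":1}]' 60
python3 -m crank '[{"delta_rot":[0,0,0],"xyz":[0,0,0],"fingers":1},{"delta_rot":[0,0,0],"xyz":[0,0,0],"fingers":1},{"delta_rot":[0,0,0],"xyz":[0,0,0],"fingers":1},{"delta_rot":[0,0,0],"xyz":[0,0,0],"fingers":1}]'
```

```text
t: 13.75
eef_pos: [0.4561, -0.323, 0.0118]
tool_rot: [0.001, 0.995, -0.103, 0.001]
contact_force: [0.2, 0.9, -0.1]
gripper_width: 0.693
grasp_force: 0.0
t: 14.15
eef_pos: [0.4561, -0.3228, 0.0123]
tool_rot: [0.001, 0.995, -0.103, 0.001]
contact_force: [-1.0, 0.1, 5.6]
gripper_width: 0.617
grasp_force: 62.3
```

```bash
python3 -m crank '[{"delta_rot":[0,0,0],"xyz":[0,0,-0.02],"fingers":1},{"delta_rot":[0,0,0],"xyz":[0,0,-0.06],"fingers":1},{"delta_rot":[0,0,0],"xyz":[0,0,-0.1],"fingers":1},{"delta_rot":[0,0,0],"xyz":[0,0,-0.14],"fingers":1},{"delta_rot":[0,0,-3],"xyz":[-0.001,-0.03,-0.175],"fingers":1},{"delta_rot":[0,0,-8],"xyz":[-0.003,-0.06,-0.21],"fingers":1},{"delta_rot":[0,0,-14],"xyz":[-0.005,-0.1,-0.235],"fingers":1},{"delta_rot":[0,0,-20],"xyz":[-0.007,-0.145,-0.25],"fingers":1},{"delta_rot":[0,0,-26],"xyz":[-0.009,-0.19,-0.255],"fingers":1},{"delta_rot":[0,0,-32],"xyz":[-0.011,-0.235,-0.255],"fingers":1}]'
python3 - <<'E'
from h import *
p,r,o=tool();M=r.as_matrix();a=np.degrees(np.arctan2(M[1,0],M[0,0]));print(p.round(4),a)
print('delta',(M.T@(np.array([.5373,.1911,.23])-p)).round(4),'turn',a-39)
E
```

```text
t: 15.15
eef_pos: [0.4926, -0.0885, 0.2676]
tool_rot: [0.001, 0.984, 0.177, 0.002]
contact_force: [0.9, -0.5, -2.3]
gripper_width: 0.615
grasp_force: 63.8
[ 0.4926 -0.0885  0.2676] 20.435784152138115
delta [ 0.1394 -0.2465  0.0373] turn -18.564215847861885
```

```bash
python3 -m crank '[{"delta_rot":[0,0,-5],"xyz":[0.022,-0.039,0],"fingers":1},{"delta_rot":[0,0,-10],"xyz":[0.046,-0.082,0],"fingers":1},{"delta_rot":[0,0,-14],"xyz":[0.071,-0.125,0],"fingers":1},{"delta_rot":[0,0,-18],"xyz":[0.095,-0.168,0.01],"fingers":1},{"delta_rot":[0,0,-18.5],"xyz":[0.115,-0.204,0.02],"fingers":1},{"delta_rot":[0,0,-18.5],"xyz":[0.13,-0.23,0.03],"fingers":1},{"delta_rot":[0,0,-18.5],"xyz":[0.1394,-0.2465,0.037],"fingers":1},{"delta_rot":[0,0,-18.5],"xyz":[0.1394,-0.2465,0.037],"fingers":1},{"delta_rot":[0,0,-18.5],"xyz":[0.1394,-0.2465,0.037],"fingers":1},{"delta_rot":[0,0,-18.5],"xyz":[0.1394,-0.2465,0.037],"fingers":1}]'
python3 - <<'E'
from h import *
p,r,o=tool();M=r.as_matrix();a=np.degrees(np.arctan2(M[1,0],M[0,0]));print(p.round(4),a,o['q'].round(2))
print('delta',(M.T@(np.array([.5373,.1911,.195])-p)).round(4),'turn',a-39)
C={n:cam(n) for n in ['scene','side']}
for n in C:
    for t in ('camera','port'):print(n,t,[(np.round(d['pixel']),round(d['score'],2)) for d in search_frame(n,t)][:3])
E
```

```text
t: 16.15
eef_pos: [0.5381, 0.1879, 0.2288]
tool_rot: [0.001, 0.944, 0.331, 0.0]
contact_force: [-0.2, -0.1, -2.1]
gripper_width: 0.616
grasp_force: 63.8
[0.5381 0.1879 0.2288] 38.61017229717277 [ 0.02  0.37 -0.59  1.78  0.23  1.06 -1.55]
delta [ 0.0013 -0.0031  0.0338] turn -0.3898277028272332
scene camera [(array([367., 164.]), 0.95), (array([173., 299.]), 0.62)]
scene port [(array([369., 189.]), 0.91)]
side camera [(array([298., 261.]), 0.95), (array([403., 208.]), 0.75)]
side port [(array([299., 303.]), 0.71)]
```

```bash
python3 -m crank '[{"delta_rot":[0,0,0],"xyz":[0.0013,-0.003,0.01],"fingers":1},{"delta_rot":[0,0,0],"xyz":[0.0013,-0.003,0.02],"fingers":1},{"delta_rot":[0,0,0],"xyz":[0.0013,-0.003,0.03],"fingers":1},{"delta_rot":[0,0,0],"xyz":[0.0013,-0.003,0.034],"fingers":1},{"delta_rot":[0,0,0],"xyz":[0.0013,-0.003,0.034],"fingers":1}]'
python3 -m crank '[{"delta_rot":[0,0,0],"xyz":[0,0,0.003],"fingers":1},{"delta_rot":[0,0,0],"xyz":[0,0,0.006],"fingers":1},{"delta_rot":[0,0,0],"xyz":[0,0,0.008],"fingers":1},{"delta_rot":[0,0,0],"xyz":[0,0,0.010],"fingers":1},{"delta_rot":[0,0,0],"xyz":[0,0,0.012],"fingers":1},{"delta_rot":[0,0,0],"xyz":[0,0,0.012],"fingers":1}]'
```

```text
t: 16.95
eef_pos: [0.5364, 0.1922, 0.193]
tool_rot: [-0.0, 0.943, 0.331, -0.001]
contact_force: [0.9, 0.8, -2.2]
gripper_width: 0.608
grasp_force: 63.8
t: 17.55
eef_pos: [0.5372, 0.1924, 0.1821]
tool_rot: [0.0, 0.944, 0.331, 0.0]
contact_force: [1.0, -1.3, -3.2]
gripper_width: 0.616
grasp_force: 63.8
```

It has gone over the spigot. Now I press lightly onto the pins.

```bash
python3 -m crank '[{"delta_rot":[0,0,0],"xyz":[0,0,0.002],"fingers":1},{"delta_rot":[0,0,0],"xyz":[0,0,0.004],"fingers":1},{"delta_rot":[0,0,0],"xyz":[0,0,0.006],"fingers":1},{"delta_rot":[0,0,0],"xyz":[0,0,0.008],"fingers":1},{"delta_rot":[0,0,0],"xyz":[0,0,0.008],"fingers":1}]'
```

```text
t: 18.05
eef_pos: [0.5377, 0.1927, 0.1765]
tool_rot: [0.001, 0.944, 0.331, 0.001]
contact_force: [-3.8, -3.8, 15.1]
gripper_width: 0.613
grasp_force: 65.6
```

```bash
python3 -m crank '[{"delta_rot":[0,0,-3],"xyz":[0,0,0],"fingers":1},{"delta_rot":[0,0,-6],"xyz":[0,0,0],"fingers":1},{"delta_rot":[0,0,-9],"xyz":[0,0,0],"fingers":1},{"delta_rot":[0,0,-12],"xyz":[0,0,0],"fingers":1}]'
python3 - <<'E'
from h import *
p,r,o=tool();M=r.as_matrix();print(p.round(4),np.degrees(np.arctan2(M[1,0],M[0,0])).round(1),o['torque'].round(2))
E
```

```text
t: 18.45
eef_pos: [0.5373, 0.1927, 0.1764]
tool_rot: [0.001, 0.903, 0.429, 0.0]
contact_force: [-5.4, -3.7, 16.2]
gripper_width: 0.613
grasp_force: 65.5
[0.5373 0.1927 0.1764] 50.8 [-1.09  1.15 -0.32]
```

```bash
python3 -m crank '[{"delta_rot":[0,0,-3],"xyz":[0,0,0],"fingers":1},{"delta_rot":[0,0,-6],"xyz":[0,0,0],"fingers":1},{"delta_rot":[0,0,-9],"xyz":[0,0,0],"fingers":1},{"delta_rot":[0,0,-12],"xyz":[0,0,0],"fingers":1}]'
python3 - <<'E'
from h import *
p,r,o=tool();M=r.as_matrix();print(p.round(4),np.degrees(np.arctan2(M[1,0],M[0,0])).round(1),o['torque'].round(2))
E
```

```text
t: 18.85
eef_pos: [0.5372, 0.1928, 0.1764]
tool_rot: [0.001, 0.854, 0.521, 0.0]
contact_force: [-5.1, -3.8, 15.5]
gripper_width: 0.613
grasp_force: 65.5
[0.5372 0.1928 0.1764] 62.8 [-0.88  1.02 -0.36]
```

```bash
python3 -m crank '[{"delta_rot":[0,0,-3],"xyz":[0,0,0],"fingers":1},{"delta_rot":[0,0,-6],"xyz":[0,0,0],"fingers":1},{"delta_rot":[0,0,-9],"xyz":[0,0,0],"fingers":1},{"delta_rot":[0,0,-12],"xyz":[0,0,0],"fingers":1}]'
python3 - <<'E'
from h import *
p,r,o=tool();M=r.as_matrix();print(p.round(4),np.degrees(np.arctan2(M[1,0],M[0,0])).round(1),o['torque'].round(2))
E
```

```text
t: 19.25
eef_pos: [0.5367, 0.1928, 0.1762]
tool_rot: [0.0, 0.794, 0.607, -0.0]
contact_force: [-6.5, -3.9, 15.6]
gripper_width: 0.611
grasp_force: 65.6
[0.5367 0.1928 0.1762] 74.8 [-1.05  1.43 -0.37]
```

```bash
python3 -m crank '[{"delta_rot":[0,0,-3],"xyz":[-0.001,-0.001,0],"fingers":1},{"delta_rot":[0,0,-6],"xyz":[-0.001,-0.001,0],"fingers":1},{"delta_rot":[0,0,-9],"xyz":[-0.001,-0.001,0],"fingers":1},{"delta_rot":[0,0,-12],"xyz":[-0.001,-0.001,0],"fingers":1}]'
python3 - <<'E'
from h import *
p,r,o=tool();M=r.as_matrix();print(p.round(4),np.degrees(np.arctan2(M[1,0],M[0,0])).round(1),o['torque'].round(2))
E
```

```text
t: 19.65
eef_pos: [0.5365, 0.1927, 0.1763]
tool_rot: [0.0, 0.727, 0.687, 0.001]
contact_force: [-2.3, 0.0, 9.2]
gripper_width: 0.61
grasp_force: 65.1
[0.5365 0.1927 0.1763] 86.8 [-0.13  0.78 -0.05]
```

```bash
python3 -m crank '[{"delta_rot":[0,0,-3],"xyz":[0,0,0.001],"fingers":1},{"delta_rot":[0,0,-6],"xyz":[0,0,0.001],"fingers":1},{"delta_rot":[0,0,-9],"xyz":[0,0,0.001],"fingers":1},{"delta_rot":[0,0,-12],"xyz":[0,0,0.001],"fingers":1}]'
python3 - <<'E'
from h import *
p,r,o=tool();M=r.as_matrix();print(p.round(4),np.degrees(np.arctan2(M[1,0],M[0,0])).round(1),o['torque'].round(2))
E
```

```text
t: 20.05
eef_pos: [0.5358, 0.1919, 0.1733]
tool_rot: [0.0, 0.651, 0.759, 0.0]
contact_force: [0.4, -1.2, -3.7]
gripper_width: 0.616
grasp_force: 63.9
[0.5358 0.1919 0.1733] 98.8 [-0.16 -0.1   0.04]
```

The keyways have dropped over the pins. Now I push home.

```bash
python3 -m crank '[{"delta_rot":[0,0,0],"xyz":[0,0,0.002],"fingers":1},{"delta_rot":[0,0,0],"xyz":[0,0,0.004],"fingers":1},{"delta_rot":[0,0,0],"xyz":[0,0,0.006],"fingers":1},{"delta_rot":[0,0,0],"xyz":[0,0,0.008],"fingers":1},{"delta_rot":[0,0,0],"xyz":[0,0,0.010],"fingers":1},{"delta_rot":[0,0,0],"xyz":[0,0,0.012],"fingers":1},{"delta_rot":[0,0,0],"xyz":[0,0,0.012],"fingers":1}]'
python3 - <<'E'
from h import *
p,r,o=tool();M=r.as_matrix();print(p.round(4),np.degrees(np.arctan2(M[1,0],M[0,0])).round(1),o['torque'].round(2))
E
```

```text
t: 20.75
eef_pos: [0.5363, 0.1915, 0.1642]
tool_rot: [0.001, 0.652, 0.758, -0.0]
contact_force: [-6.4, -7.7, 26.7]
gripper_width: 0.614
grasp_force: 67.0
[0.5363 0.1915 0.1642] 98.6 [-1.72  1.72  0.03]
```

```bash
python3 -m crank '[{"delta_rot":[0,0,0],"xyz":[-0.001,-0.001,0],"fingers":1},{"delta_rot":[0,0,0],"xyz":[-0.001,-0.001,0.001],"fingers":1},{"delta_rot":[0,0,0],"xyz":[-0.001,-0.001,0.002],"fingers":1},{"delta_rot":[0,0,0],"xyz":[-0.001,-0.001,0.002],"fingers":1}]' 90
python3 - <<'E'
from h import *
p,r,o=tool();M=r.as_matrix();print(p.round(4),M.round(4).tolist(),o['torque'].round(2))
E
```

```text
t: 21.15
eef_pos: [0.5363, 0.1916, 0.1643]
tool_rot: [0.002, 0.652, 0.758, 0.001]
contact_force: [-8.1, -9.1, 40.2]
gripper_width: 0.603
grasp_force: 92.1
[0.5363 0.1916 0.1643] [[-0.1502, 0.9886, 0.0042], [0.9887, 0.1502, -0.0012], [-0.0018, 0.0039, -1.0]] [-1.94  2.63  0.02]
```

```bash
python3 -m crank '[{"delta_rot":[0,0,-1.5],"xyz":[-0.001,-0.001,-0.002],"fingers":1},{"delta_rot":[0,0,-1.5],"xyz":[-0.001,-0.001,-0.002],"fingers":1},{"delta_rot":[0,0,1.5],"xyz":[-0.001,-0.001,-0.002],"fingers":1},{"delta_rot":[0,0,1.5],"xyz":[-0.001,-0.001,-0.002],"fingers":1},{"delta_rot":[0,0,0],"xyz":[-0.001,-0.001,-0.002],"fingers":1},{"delta_rot":[0,0,0],"xyz":[-0.001,-0.001,-0.002],"fingers":1},{"delta_rot":[0,0,0],"xyz":[-0.001,-0.001,-0.002],"fingers":1}]'
python3 - <<'E'
from h import *
p,r,o=tool();M=r.as_matrix();print(p.round(4),o['torque'].round(2))
c=cam('scene');s=cam('side')
for n in('scene','side'):
    for t in ('camera','bar','spring_ring'):
        for m in cut_out(n,t)[:1]:
            ys,xs=np.nonzero(m['pixels']);print(n,t,round(m['score'],2),xs.min(),xs.max(),ys.min(),ys.max())
for n,k in(('scene',c),('side',s)):
    h=cv2.cvtColor(k['img'],cv2.COLOR_RGB2HSV)
    u,v=proj(k,[.537,.191,.154]).astype(int);w=h[v-25:v+25,u-25:u+25]
    print(n,u,v,'orange px',int(((w[...,0]>5)&(w[...,0]<22)&(w[...,1]>170)&(w[...,2]>110)).sum()))
    for dz in(0,.004):print('rim proj',proj(k,[.537,.191,.152+dz]).round(1),'top',proj(k,[.537,.191,.218+dz]).round(1))
E
```

```text
t: 21.85
eef_pos: [0.5364, 0.1917, 0.1645]
tool_rot: [0.001, 0.652, 0.759, 0.003]
contact_force: [2.2, -0.8, 18.7]
gripper_width: 0.609
grasp_force: 94.0
[0.5364 0.1917 0.1645] [-0.35  0.21  0.01]
scene camera 0.97 360 381 159 193
scene bar 0.57 319 419 156 225
side camera 0.74 292 316 262 295
side bar 0.88 271 327 252 342
scene 372 184 orange px 0
rim proj [372.1 185. ] top [374.2 163.5]
rim proj [372.2 183.7] top [374.3 162.1]
side 304 285 orange px 0
rim proj [304.3 285.8] top [303.6 264.2]
rim proj [304.2 284.5] top [303.6 262.8]
```

```bash
python3 -m crank '[{"delta_rot":[0,0,0],"xyz":[0,0,0.001],"fingers":1},{"delta_rot":[0,0,0],"xyz":[0,0,0.001],"fingers":1},{"delta_rot":[0,0,0],"xyz":[0,0,0.001],"fingers":1}]' && python3 -c "
from station import job
print(job.hand_in())"
```

```text
t: 22.55
eef_pos: [0.5365, 0.1917, 0.1645]
tool_rot: [0.002, 0.652, 0.759, 0.003]
contact_force: [-1.5, -3.4, 26.2]
gripper_width: 0.605
grasp_force: 95.1
the job is handed in; nothing more can be done
None
```

I handed the job in at 22.6 s: the bar lies released in both saddles, and the camera's keyways are over the pins, with the camera still gripped and pressed against a hard stop (about 26 N) at the expected home height; I got no verdict back.

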